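End the heating run and hold the tube up tipped for inspection

TASK

The run on the dry block heater is over: press the red stop key, let it come up, then press the green confirm key, leaving the two grey arrow keys alone. Then draw the blue-capped tube straight up out of its well and tip it to about 45 degrees, cap end uppermost, its whole length at least 5 cm above the top of the metal block, so that its contents can be looked over. Finish while still holding it there, still and in the fingers alone, with the other two tubes left standing in their wells and the bottle and the metal rack beside the heater left where they are.

Things in the scene. Friction and masses are not known exactly. Their poses are not given: they have to be found in the camera images.
- heater: dry block heater, fixed, white, 240 (x) x 244 (y) x 82 mm. Origin under its centre on the bench; -x is its front, the key panel sloping down that way by 0.21 rad. Aluminium block in its top, flat top at z = 90 mm, six wells 31 mm wide, 55 deep at x = 14, 62 and y = -50, 0, 50 mm. The tubes stand, in changing order, at (14, 0), (62, -50), (62, 50): most finger room along its x or y.
- key_stop_top (a point): centre of the top of the red stop key, round, 25 mm across, 9 mm proud of the panel; its z points out of the panel. Four keys lie in a row along the heater's y, 44 mm apart: red (rightmost seen from the robot), green, grey down arrow, grey up arrow
- key_confirm_top (a point): centre of the top of the green confirm key, same size, 44 mm from the red one towards the heater's +y
- key_stop (a joint): travel of the red key: 0 up, 0.004 m fully down, about 4 N along its axis (1.2 N starts it); a spring brings it back up; pressed beyond 0.003 m
- key_confirm (a joint): travel of the green key, as for the red key
- key_down (a joint): travel of the grey down-arrow key (44 mm to the left of the green one), same spring; not to be pressed
- key_up (a joint): travel of the grey up-arrow key (leftmost), same spring; not to be pressed
- tube_blue_center (a point): centre (half-way up, on the axis) of the blue-capped tube: rigid, translucent, capped 50 ml conical tube, 115 mm long, 29 mm across, about 50 g; z points to the cap. Cap: 34 mm across, 15 mm high, 42.5 to 57.5 mm above this point along the axis, the place to grip. It stands upright 55 mm deep in its well, 1 mm slack each side, 60 mm above the block
- tube_blue_tip (a point): lower end of the same tube on its axis (the point of the cone), 57.5 mm below its centre
- tube_yellow_center (a point): centre of the yellow-capped tube, same size, standing in another well; leave it there
- tube_white_center (a point): centre of the white-capped tube, same size, standing in another well; leave it there
- rack_center (a point): centre of a low metal microtube rack, 125 x 85 x 30 mm with a few small tubes up to 43 mm high, on the bench beside the heater; leave it alone
- bottle_center (a point): centre of an amber screw-top bottle, 60 mm across, 115 mm high, on the bench on the other side of the heater; leave it alone
Mind the look-alikes: they are no part of the job. Leave any black or pink look-alike of the part that bears tube_blue_center alone.

How it is judged:
On the way, in this order (a step that is already met when the one before it is completed fails the run):
1. the red stop key is pressed, on its own, with the blue-capped tube still in its well (value of joint key_stop above 0.003 m and value of joint key_confirm below 0.001 m and distance of tube_blue_center from where it was at the start of the episode below 0.015 m), for 0.05 s.
2. then the green confirm key is pressed, with the red key up again and the tube still in its well (value of joint key_confirm above 0.003 m and value of joint key_stop below 0.001 m and distance of tube_blue_center from where it was at the start of the episode below 0.015 m), for 0.05 s.
3. then the blue-capped tube is drawn upright out of its well by the fingers, its lower end clear above the block (z of tube_blue_tip in the frame of heater above 0.092 m and angle between tube_blue_center's own z axis and vertical below 0.35 rad and contact force between the fingers and tube_blue above 0.5 N), for 0.02 s.
At the end, for the whole second after the job is handed in: Blue-capped tube held still by the fingers alone, tipped 30 to 60 degrees from upright, cap end up, its lower end 48 mm or more above the block's top; all keys up; the other two tubes in their wells (within 10 mm); rack and bottle not moved (within 15 mm) (angle between tube_blue_center's own z axis and vertical between 0.52 and 1.05 rad and z of tube_blue_tip in the frame of heater above 0.138 m and contact force between the fingers and tube_blue above 1 N and contact force between tube_blue and heater below 0.05 N and contact force between tube_blue and tube_yellow below 0.05 N and contact force between tube_blue and tube_white below 0.05 N and contact force between tube_blue and bottle below 0.05 N and contact force between tube_blue and rack below 0.05 N and linear speed of tube_blue below 0.03 m/s and angular speed of tube_blue below 0.3 rad/s and value of joint each of key_stop, key_confirm, key_up, key_down below 0.001 m and distance of each of tube_yellow_center, tube_white_center from where it was at the start of the episode below 0.01 m and angle between each of tube_yellow_center, tube_white_center's own z axis and vertical below 0.15 rad and distance of each of rack_center, bottle_center from where it was at the start of the episode below 0.015 m); the arm keeps its last pose, push and grip.
It fails at once if a grey arrow key is pressed (value of joint any of key_up, key_down above 0.0025 m).
It fails at once if the red and the green key are down together (value of joint each of key_stop, key_confirm above 0.0025 m).
It fails at once if another tube is pulled up or knocked (15 mm) (distance of any of tube_yellow_center, tube_white_center from where it was at the start of the episode above 0.015 m).
It fails at once if the rack or the bottle is pushed away or knocked over (20 mm) (distance of any of rack_center, bottle_center from where it was at the start of the episode above 0.02 m).
It also fails if it takes over 48 s, if anything falls off the work surface, if the arm or the gripper's body presses on something with over 40 N, if the wrist force passes 120 N, or if a joint passes its speed limit or range.

ROBOT

A 6-joint arm with a two-finger parallel gripper is mounted at the origin on the work surface. World frame = base frame: x ahead of the robot, y to its left, z up, the work surface at z = 0. Lengths are in m, angles in rad, forces in N, time in s.
With the tool pointing down it reaches from about 0.35 to 1 m from the base axis. Payload 7.1 kg.
Tool frame: the origin (TCP) lies between the finger pads; the fingertips stand 17 mm ahead of it and the grasp point (between the pads) lies 2 mm behind it (env.tcp_to_tips is the distance from the TCP to the fingertips, in m); y points along the fingers, z is the direction in which the jaws open and shut, and the axes are right-handed (so a half turn about y gives the same grasp; the last joint's range is limited). The gripper opens to 85 mm and grips with 20 to 120 N. Pads are 22 mm wide; open, the fingers measure 114 mm over their backs; the gripper's body (76 mm by 85 mm) begins 54 mm behind the grasp point. The pads swing forward as they close: fully open they stand 13 mm farther back than shut.
Start: joints at [1.123, 0.423, 1.63, -0, 1.089, -0.019], TCP at [0.26, 0.568, 0.248] pointing down, gripper open.
Joint ranges: [-3, 3], [-0.9, 2.11], [0.09, 2.58], [-1.31, 4.45], [0.11, 2.69], [-2.54, 2.54]. Speed limits (rad/s): [2.39, 2.39, 3.01, 3.14, 3.14, 3.14].

INTERFACE

Orientations are given as a unit quaternion [w, x, y, z].
In Python, from workcell import env gives the robot as it stands. The module is installed in compiled form; this text tells all that it offers.
- The arm moves only by the shell command python3 -m jog 'ROWS' [FORCE]. ROWS is JSON, a list of rows, each an object with "travel": the shift along the tool's x, y, z in mm, a list of three; "angular": the turn, a rotation vector about the tool's x, y, z in rad, a list of three; "claw": the closure, from 0 (fully open) to 1 (shut). In form: [{"travel": [x, y, z], "angular": [ax, ay, az], "claw": claw}, ...]. A call has exactly 10 rows; each row shifts and turns the pose as measured when the row begins, along the tool's axes as they then stand; what a row does not reach is not made up. A row lasts 1/12 s, in which the tool goes at most 41.7 mm and 7.16 degrees, less where a joint would pass 70% of its speed; a pose out of reach is approached as far as the arm can. A call with a gripper value outside its range is refused whole. The fingers move at their own pace and stop on an object; FORCE is the grip in N (left out, the last holds). Time passes only in rows, so rows that do not move let the fingers close, or fill a call up. It gives the time, the measured TCP pose, the force and the opening at its end, in the units of the state.
- env.get_obs(): the state, without advancing time (a new reading comes with each control period).
- env.capture(name): name is "scene" or "top" or "wrist"; returns a dict with "color" (480x640x3 uint8, blue, green, red), "K" (3x3 intrinsics, pixels), "rvec" (rotation vector, rad) and "tvec" (3), from world to camera coordinates, as OpenCV has them. Camera axes: x right, y down, z forward; pixel columns grow to the right and rows downward; lengths in m; the calibration is good to about 2 mm. A picture is of the moment at which its call begins. There is no depth.
- env.finish_job(): hands the job in, once; it reports no verdict.
The state is a dict: "time": time; "qpos": joint angles; "qvel": joint speeds; "effort": joint torques, N m; "ee_pos": TCP position; "orientation": TCP orientation; "ft_force": force on the tool from outside, world axes, zero at the start; "moment": the same for the moment, N m; "finger_gap": finger opening in m.
Only numpy, scipy, OpenCV 4.12 (cv2) and the standard library are available. Lean on these libraries where they do the work, as an engineer would, in place of code of your own. Each camera call takes 0.05 s, during which the arm holds its last target.

## Working session

There is one attempt and no reset: what is moved stays moved. The work goes in short steps, Python scripts to look and compute and a shell command to move; the robot and the scene stay as the last step left them, time stands still between calls to the robot, and variables do not carry over. Pictures are saved under pics/ and viewed, and the job is handed in when it is done.

```bash
mkdir -p pics; ls; python3 - <<'E'
from workcell import env
import cv2,numpy as np
for n in ["scene","top"]:
    c=env.capture(n); cv2.imwrite(f"pics/{n}0.png",c["color"])
    R=cv2.Rodrigues(np.array(c["rvec"]))[0]; print(n,np.array(c["K"]).tolist(),(-R.T@np.array(c["tvec"])).ravel(),R.round(3).tolist())
o=env.get_obs();print({k:np.round(v,4).tolist() for k,v in o.items()})
E
```

```text
pics
scene [[591.8334329907327, 0.0, 317.3281901028066], [0.0, 591.8334329907327, 238.92732349233705], [0.0, 0.0, 1.0]] [ 1.38799639 -0.0168509   0.94365722] [[0.019, 1.0, 0.017], [0.749, -0.003, -0.663], [-0.663, 0.026, -0.748]]
top [[453.8842554122935, 0.0, 327.17722175041075], [0.0, 453.8842554122935, 232.91405419968103], [0.0, 0.0, 1.0]] [0.51562753 0.02746724 0.98347304] [[-0.007, -1.0, -0.006], [-0.989, 0.008, -0.145], [0.145, 0.005, -0.989]]
{'time': 0.1, 'qpos': [1.123, 0.4238, 1.6307, -0.0, 1.0886, -0.019], 'qvel': [-0.0008, -0.0013, 0.001, -0.0008, -0.0007, 0.0004], 'effort': [0.0, -55.8423, -28.2447, -0.0, 0.0029, 0.0], 'ee_pos': [0.2596, 0.568, 0.2476], 'orientation': [-0.6904, 0.6914, -0.1505, 0.1503], 'ft_force': [-0.723, 0.3885, -0.0538], 'moment': [0.0196, 0.0061, 0.006], 'finger_gap': 0.0849}
```

View pics/scene0.png

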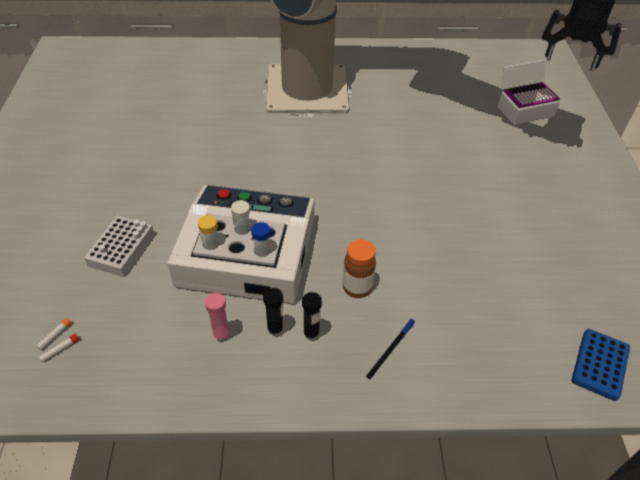

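View pics/top0.png

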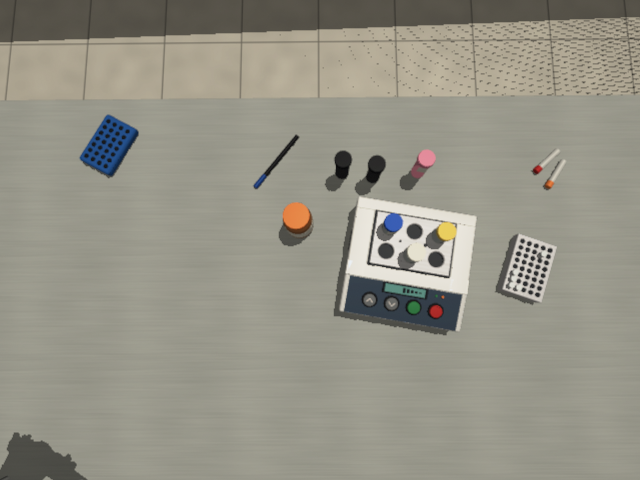

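The scene view shows the blue cap at (261,231), yellow at (208,224) and white at (240,210). Red key is at (224,194) and green at (245,197). The look-alikes are pink (217,315), black (274,310) and (312,315). In the top view, blue is at (393,223), red at (436,312) and green at (414,308). Next I'll enlarge both views.

```bash
python3 - <<'E'
import cv2
a=cv2.imread("pics/top0.png")[190:340,330:490]; cv2.imwrite("pics/topc.png",cv2.resize(a,None,fx=4,fy=4,interpolation=cv2.INTER_CUBIC)[:600])
a=cv2.imread("pics/scene0.png")[175:305,165:325]; cv2.imwrite("pics/scenec.png",cv2.resize(a,None,fx=4,fy=4,interpolation=cv2.INTER_CUBIC))
E
```

```text
(no output)
```

View pics/topc.png

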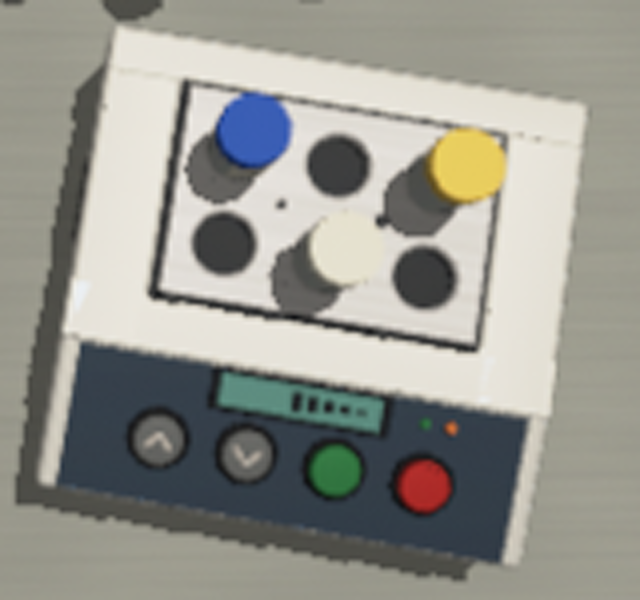

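View pics/scenec.png

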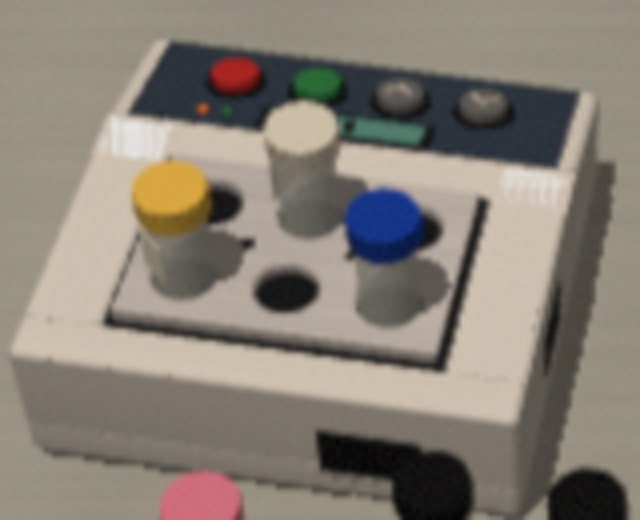

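Crop readings: top view blue cap (254,130), yellow (468,165), white (345,248), red (423,486), green (335,471). Next is fitting the heater pose.

```bash
cat > h.py <<'E'
import cv2,numpy as np
from workcell import env
from scipy.optimize import least_squares
from scipy.spatial.transform import Rotation as Rn
def proj(c,P):
    p,_=cv2.projectPoints(np.asarray(P,float).reshape(-1,3),np.array(c["rvec"]),np.array(c["tvec"]),np.array(c["K"]),None); return p[:,0]
E
python3 - <<'E'
from h import *
T=env.capture("top");S=env.capture("scene")
f=lambda l,o:(np.array(l,float)+.5)/4-.5+np.array(o)
# caps top at z=.15 ; wells z=.09 ; keys
L=[(62,50,150),(62,-50,150),(14,0,150)]; W=[(62,0,90),(14,50,90),(14,-50,90)]
tp=f([(254,130),(468,165),(345,248),(339,165),(225,243),(425,277),(423,486),(335,471),(246,455),(158,438)],(330,190))
sp=f([(385,211),(172,187),(301,124),(287,290),(236,72),(317,81),(400,93),(485,104)],(165,175))
def pts(p):
    x,y,a,kx,ky,kz=p
    K=[(kx,ky+44*i,kz) for i in range(4)]
    g=lambda A:(np.array(A,float)/1000)@np.array([[np.cos(a),np.sin(a),0],[-np.sin(a),np.cos(a),0],[0,0,1]])+[x,y,0]
    return g(L),g(W),g(K)
def res(p):
    l,w,k=pts(p)
    r1=proj(T,np.vstack([l,w,k]))-tp
    r2=proj(S,np.vstack([l,w[:1],k]))-sp
    return np.r_[r1.ravel(),r2.ravel()]
s=least_squares(res,[.5,-.15,0,-80,-66,75],x_scale=[.01,.01,.1,10,10,10],loss='soft_l1')
print(s.x.round(4)); print(res(s.x).reshape(-1,2).round(1).tolist())
l,w,k=pts(s.x); print(l.round(4),k.round(4))
# individual key triangulation
for i in range(2):
    q=least_squares(lambda P:np.r_[(proj(T,P)-tp[6+i]).ravel(),(proj(S,P)-sp[4+i]).ravel()],k[i]); print(q.x.round(4))
E
```

```text
[  0.5878  -0.1303  -0.1765 -86.0657 -66.117   78.3534]
[[0.2, -0.4], [0.1, -0.2], [0.5, -0.1], [-0.3, 0.1], [-0.3, 0.1], [-0.1, 0.1], [0.3, -0.1], [0.1, -0.2], [0.2, -0.0], [0.1, 0.4], [-0.2, 0.5], [-0.3, -0.4], [0.4, 0.3], [0.3, -1.2], [0.1, 0.0], [0.4, 0.4], [0.3, -0.1], [-0.1, -0.2]]
[[ 0.6577 -0.092   0.15  ]
 [ 0.6401 -0.1904  0.15  ]
 [ 0.6016 -0.1328  0.15  ]] [[ 0.4915 -0.1803  0.0784]
 [ 0.4992 -0.137   0.0784]
 [ 0.507  -0.0937  0.0784]
 [ 0.5147 -0.0504  0.0784]]
[ 0.4913 -0.1801  0.0781]
[ 0.4988 -0.1372  0.0789]
```

```bash
cat >> h.py <<'E'
A=-0.1765; H=np.array([.5878,-.1303,0])
RH=Rn.from_euler('z',A).as_matrix()
KS=np.array([.4914,-.1802,.0783]); KC=np.array([.4991,-.1370,.0785])
TB=np.array([.6577,-.092,.150])
N=RH@np.array([-np.sin(.21),0,np.cos(.21)])
def rot(y,z): # tool axes: y approach, z jaw
    y=y/np.linalg.norm(y); z=z-y*(z@y); z/=np.linalg.norm(z); return np.c_[np.cross(y,z),y,z]
def cur():
    o=env.get_obs(); q=np.array(o["orientation"]); return o,np.array(o["ee_pos"]),Rn.from_quat(q[[1,2,3,0]]).as_matrix()
def to(p=None,R=None):
    o,p0,R0=cur()
    print("t",o["time"],"p",p0.round(4),"gap",o["finger_gap"],"F",np.round(o["ft_force"],2),"q",np.round(o["qpos"],3))
    if p is not None: print("travel mm",((R0.T@(np.array(p)-p0))*1000).round(1))
    if R is not None: print("rotvec",Rn.from_matrix(R0.T@R).as_rotvec().round(4), "travel after rot", None if p is None else ((R.T@(np.array(p)-p0))*1000).round(1))
E
python3 - <<'E'
from h import *
print(env.tcp_to_tips); print(cur()[2].round(3))
hx,hy=RH[:,0],RH[:,1]
for z in (hx,-hx,hy,-hy):
    R=rot(-N,z); to(KS+N*(env.tcp_to_tips+.03),R)
E
```

```text
0.017
[[ 0.909 -0.     0.416]
 [-0.416 -0.001  0.909]
 [ 0.    -1.    -0.001]]
t 0.2 p [0.2597 0.5681 0.2478] gap 0.08538132598622221 F [-0.59  0.42 -0.86] q [ 1.123  0.424  1.63  -0.     1.089 -0.019]
travel mm [ 512.4  124.1 -586.6]
rotvec [ 0.1794  1.3135 -0.1378] travel after rot [696.  193.7 316.3]
t 0.2 p [0.2597 0.5681 0.2478] gap 0.08538132598622221 F [-0.59  0.42 -0.86] q [ 1.123  0.424  1.63  -0.     1.089 -0.019]
travel mm [ 512.4  124.1 -586.6]
rotvec [-0.1476 -1.8154 -0.1922] travel after rot [-696.   193.7 -316.3]
t 0.2 p [0.2597 0.5681 0.2478] gap 0.08538132598622221 F [-0.59  0.42 -0.86] q [ 1.123  0.424  1.63  -0.     1.089 -0.019]
travel mm [ 512.4  124.1 -586.6]
rotvec [ 0.0275 -0.2513 -0.209 ] travel after rot [ 316.3  193.7 -696. ]
t 0.2 p [0.2597 0.5681 0.2478] gap 0.08538132598622221 F [-0.59  0.42 -0.86] q [ 1.123  0.424  1.63  -0.     1.089 -0.019]
travel mm [ 512.4  124.1 -586.6]
rotvec [0.3031 2.8746 0.0398] travel after rot [-316.3  193.7  696. ]
```

```bash
python3 -m jog '[{"travel":[0,0,0],"angular":[0.01,-0.084,-0.07],"claw":1},{"travel":[0,0,0],"angular":[0.01,-0.084,-0.07],"claw":1},{"travel":[0,0,0],"angular":[0.01,-0.084,-0.07],"claw":1},{"travel":[14,0,-32],"angular":[0,0,0],"claw":1},{"travel":[14,0,-32],"angular":[0,0,0],"claw":1},{"travel":[14,0,-32],"angular":[0,0,0],"claw":1},{"travel":[14,0,-32],"angular":[0,0,0],"claw":1},{"travel":[14,0,-32],"angular":[0,0,0],"claw":1},{"travel":[14,0,-32],"angular":[0,0,0],"claw":1},{"travel":[14,0,-32],"angular":[0,0,0],"claw":1}]' 40; python3 -c "
from h import *
to(KS+N*.047,rot(-N,RH[:,1]))"
```

```text
time: 1.03
ee_pos: [0.3172, 0.3286, 0.2663]
orientation: [-0.695, 0.706, 0.024, 0.131]
ft_force: [0.8, 0.2, 0.5]
finger_gap: -0.0004
t 1.0333 p [0.3172 0.3286 0.2663] gap -0.000359217835019386 F [0.84 0.25 0.51] q [ 0.895  0.105  2.041 -0.244  0.898 -0.379]
travel mm [ 203.1  190.8 -476.1]
rotvec [-0.0057  0.0227  0.0106] travel after rot [ 215.9  191.3 -470.3]
```

```bash
python3 -m jog '[{"travel":[16,6,-36],"angular":[-0.005,0.022,0.01],"claw":1},{"travel":[16,6,-36],"angular":[0,0,0],"claw":1},{"travel":[16,6,-36],"angular":[0,0,0],"claw":1},{"travel":[16,6,-36],"angular":[0,0,0],"claw":1},{"travel":[16,6,-36],"angular":[0,0,0],"claw":1},{"travel":[16,6,-36],"angular":[0,0,0],"claw":1},{"travel":[16,6,-36],"angular":[0,0,0],"claw":1},{"travel":[16,6,-36],"angular":[0,0,0],"claw":1},{"travel":[16,6,-36],"angular":[0,0,0],"claw":1},{"travel":[16,6,-36],"angular":[0,0,0],"claw":1}]' ; python3 -c "
from h import *
to(KS+N*.047,rot(-N,RH[:,1]))"
```

```text
time: 1.87
ee_pos: [0.423, -0.0716, 0.2435]
orientation: [-0.695, 0.705, 0.018, 0.138]
ft_force: [1.1, 0.5, 1.1]
finger_gap: -0.0002
t 1.8667 p [ 0.423  -0.0716  0.2435] gap -0.00019173255412483018 F [1.09 0.55 1.13] q [-0.204  0.047  2.171  0.019  0.703 -1.617]
travel mm [ 48.1 132.5 -96. ]
rotvec [-0.0063  0.0049  0.011 ] travel after rot [ 50.  132.6 -94.9]
```

```bash
python3 -m jog '[{"travel":[12,5,-24],"angular":[-0.006,0.005,0.011],"claw":1},{"travel":[12,10,-24],"angular":[0,0,0],"claw":1},{"travel":[12,15,-24],"angular":[0,0,0],"claw":1},{"travel":[12,20,-24],"angular":[0,0,0],"claw":1},{"travel":[0,28,0],"angular":[0,0,0],"claw":1},{"travel":[0,28,0],"angular":[0,0,0],"claw":1},{"travel":[0,20,0],"angular":[0,0,0],"claw":1},{"travel":[0,0,0],"angular":[0,0,0],"claw":1},{"travel":[0,0,0],"angular":[0,0,0],"claw":1},{"travel":[0,0,0],"angular":[0,0,0],"claw":1}]' ; python3 -c "
from h import *
to(KS+N*.025,rot(-N,RH[:,1]))
o,p,R=cur()
for n in ['scene','wrist','top']:
    c=env.capture(n); cv2.imwrite('pics/k_'+n+'.png',c['color']); print(n,proj(c,[p+R[:,1]*.017,KS]))
a=cv2.imread('pics/k_scene.png')[150:280,165:325]; cv2.imwrite('pics/k_scenec.png',cv2.resize(a,None,fx=4,fy=4))
"
```

```text
time: 2.7
ee_pos: [0.4833, -0.1973, 0.1283]
orientation: [-0.691, 0.708, 0.01, 0.144]
ft_force: [0.0, 0.8, 0.9]
finger_gap: 0.0001
t 2.7 p [ 0.4833 -0.1973  0.1283] gap 5.014271612836775e-05 F [0.05 0.82 0.89] q [-0.438  0.397  2.067  0.112  0.468 -1.913]
travel mm [-6.  24.8 18.3]
rotvec [ 0.0057 -0.0137  0.0084] travel after rot [-5.5 25.  18.3]
scene [[213.61388325 179.38614772]
 [223.80456187 192.65927034]]
wrist [[312.31913361 305.79197091]
 [345.67670339 266.83388807]]
top [[449.27124248 313.87486058]
 [435.62177371 311.04935197]]
```

View pics/k_scenec.png

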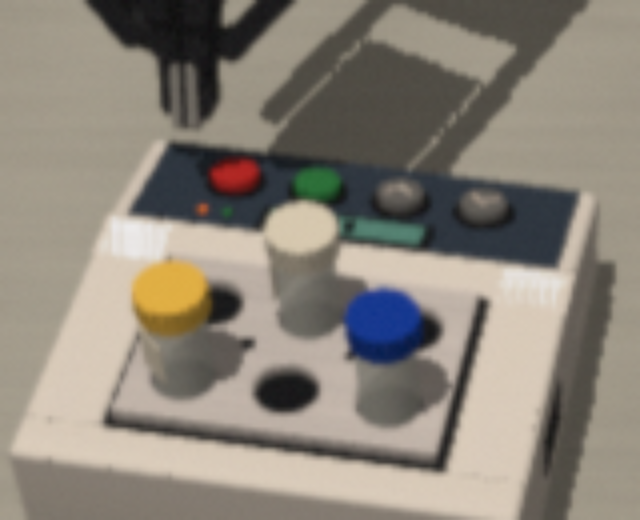

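View pics/k_wrist.png

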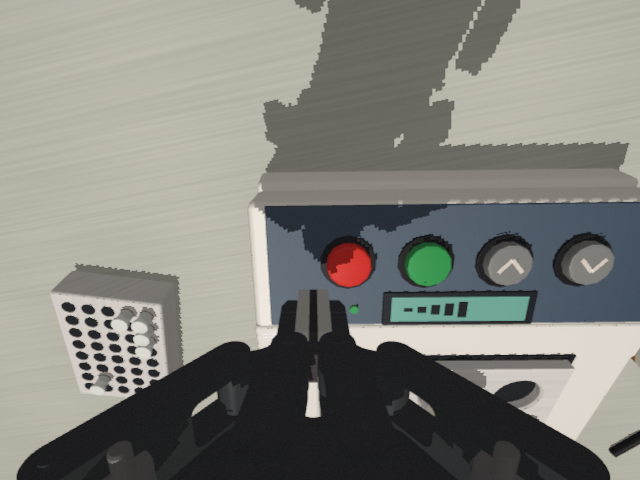

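The red key is at (350,265) in the wrist view, within about 2 mm of my estimate. I'll shift sideways first, then go down.

```bash
python3 -m jog '[{"travel":[-6,0,9],"angular":[0.006,-0.014,0.008],"claw":1},{"travel":[0,0,9],"angular":[0,0,0],"claw":1},{"travel":[0,0,0],"angular":[0,0,0],"claw":1},{"travel":[0,0,0],"angular":[0,0,0],"claw":1},{"travel":[0,8,0],"angular":[0,0,0],"claw":1},{"travel":[0,8,0],"angular":[0,0,0],"claw":1},{"travel":[0,0,0],"angular":[0,0,0],"claw":1},{"travel":[0,0,0],"angular":[0,0,0],"claw":1},{"travel":[0,0,0],"angular":[0,0,0],"claw":1},{"travel":[0,0,0],"angular":[0,0,0],"claw":1}]' ; python3 -c "
from h import *
to(KS+N*.017,rot(-N,RH[:,1]))"
```

```text
time: 3.68
ee_pos: [0.4856, -0.1778, 0.115]
orientation: [-0.693, 0.707, 0.017, 0.137]
ft_force: [-0.1, -0.0, -0.5]
finger_gap: -0.0
t 3.6833 p [ 0.4856 -0.1778  0.115 ] gap -4.312092852223495e-05 F [-0.06 -0.05 -0.48] q [-0.4    0.418  2.082  0.114  0.431 -1.898]
travel mm [-1.8 20.1 -1.3]
rotvec [0.0005 0.0053 0.0083] travel after rot [-1.7 20.1 -1.4]
```

```bash
python3 -m jog '[{"travel":[-2,6,-1.5],"angular":[0,0.005,0.008],"claw":1},{"travel":[0,6,0],"angular":[0,0,0],"claw":1},{"travel":[0,3,0],"angular":[0,0,0],"claw":1},{"travel":[0,0,0],"angular":[0,0,0],"claw":1},{"travel":[0,0,0],"angular":[0,0,0],"claw":1},{"travel":[0,0,0],"angular":[0,0,0],"claw":1},{"travel":[0,0,0],"angular":[0,0,0],"claw":1},{"travel":[0,0,0],"angular":[0,0,0],"claw":1},{"travel":[0,0,0],"angular":[0,0,0],"claw":1},{"travel":[0,0,0],"angular":[0,0,0],"claw":1}]' ; python3 -c "
from h import *
to(KS+N*.017,rot(-N,RH[:,1]))
c=env.capture('wrist'); cv2.imwrite('pics/k2.png',c['color'])"
```

```text
time: 4.52
ee_pos: [0.4867, -0.1801, 0.0982]
orientation: [-0.694, 0.707, 0.011, 0.136]
ft_force: [-1.2, 0.3, -0.3]
finger_gap: 0.0002
t 4.5167 p [ 0.4867 -0.1801  0.0982] gap 0.0001858599877262287 F [-1.16  0.3  -0.25] q [-0.403  0.455  2.079  0.117  0.406 -1.899]
travel mm [0.5 3.4 0.7]
rotvec [ 0.0006 -0.0008 -0.0006] travel after rot [0.4 3.4 0.7]
```

View pics/k2.png

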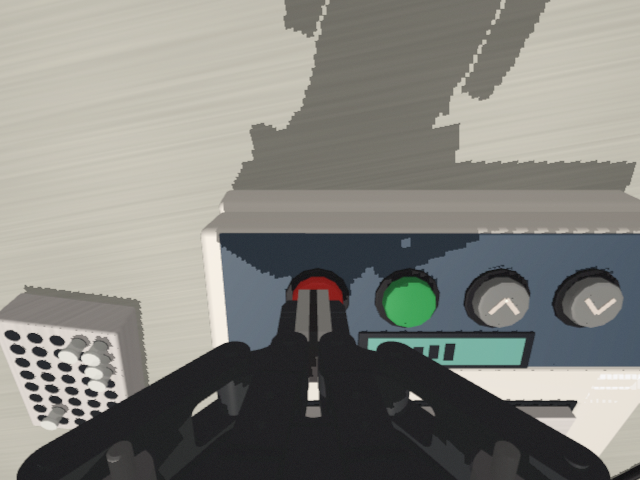

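The closed tips (315,295) sit over the red key with the green key clear. Pressing slowly.

```bash
python3 -m jog '[{"travel":[0,2,0.5],"angular":[0,0,0],"claw":1},{"travel":[0,1.5,0],"angular":[0,0,0],"claw":1},{"travel":[0,1,0],"angular":[0,0,0],"claw":1},{"travel":[0,1,0],"angular":[0,0,0],"claw":1},{"travel":[0,0,0],"angular":[0,0,0],"claw":1},{"travel":[0,0,0],"angular":[0,0,0],"claw":1},{"travel":[0,0,0],"angular":[0,0,0],"claw":1},{"travel":[0,0,0],"angular":[0,0,0],"claw":1},{"travel":[0,0,0],"angular":[0,0,0],"claw":1},{"travel":[0,0,0],"angular":[0,0,0],"claw":1}]' ; python3 -c "
from h import *
to(KS+N*.017,rot(-N,RH[:,1]))"
```

```text
time: 5.4
ee_pos: [0.4879, -0.1799, 0.0942]
orientation: [-0.694, 0.707, 0.012, 0.136]
ft_force: [0.0, 0.4, 3.3]
finger_gap: 0.0006
t 5.4 p [ 0.4879 -0.1799  0.0942] gap 0.0005987686300795463 F [0.03 0.39 3.29] q [-0.401  0.464  2.079  0.119  0.396 -1.9  ]
travel mm [ 0.1 -0.7  0.3]
rotvec [ 0.0008 -0.0005  0.0008] travel after rot [ 0.1 -0.7  0.3]
```

```bash
python3 -m jog '[{"travel":[0,1,0],"angular":[0,0,0],"claw":1},{"travel":[0,1,0],"angular":[0,0,0],"claw":1},{"travel":[0,1,0],"angular":[0,0,0],"claw":1},{"travel":[0,1,0],"angular":[0,0,0],"claw":1},{"travel":[0,1,0],"angular":[0,0,0],"claw":1},{"travel":[0,1,0],"angular":[0,0,0],"claw":1},{"travel":[0,1,0],"angular":[0,0,0],"claw":1},{"travel":[0,1,0],"angular":[0,0,0],"claw":1},{"travel":[0,1,0],"angular":[0,0,0],"claw":1},{"travel":[0,1,0],"angular":[0,0,0],"claw":1}]' ; python3 -c "
from h import *
to(KS+N*.017,rot(-N,RH[:,1]))"
```

```text
time: 6.23
ee_pos: [0.488, -0.1799, 0.0935]
orientation: [-0.694, 0.707, 0.013, 0.137]
ft_force: [-8.8, 1.0, 21.2]
finger_gap: 0.0002
t 6.2333 p [ 0.488  -0.1799  0.0935] gap 0.00015391554310586905 F [-8.79  0.95 21.25] q [-0.402  0.465  2.08   0.123  0.392 -1.905]
travel mm [ 0.1 -1.4  0.3]
rotvec [0.0004 0.0004 0.0032] travel after rot [ 0.1 -1.4  0.3]
```

Force is 21 N against the hard stop, so the red key is fully down. Now I'll retract and move over to green.

```bash
python3 -m jog '[{"travel":[0,-10,0],"angular":[0,0,0],"claw":1},{"travel":[0,-10,0],"angular":[0,0,0],"claw":1},{"travel":[0,0,0],"angular":[0,0,0],"claw":1},{"travel":[0,0,11],"angular":[0,0,0],"claw":1},{"travel":[0,0,11],"angular":[0,0,0],"claw":1},{"travel":[0,0,10],"angular":[0,0,0],"claw":1},{"travel":[0,0,8],"angular":[0,0,0],"claw":1},{"travel":[0,0,0],"angular":[0,0,0],"claw":1},{"travel":[0,0,0],"angular":[0,0,0],"claw":1},{"travel":[0,0,0],"angular":[0,0,0],"claw":1}]' ; python3 -c "
from h import *
to(KC+N*.017,rot(-N,RH[:,1]))
c=env.capture('wrist'); cv2.imwrite('pics/k3.png',c['color'])"
```

```text
time: 7.07
ee_pos: [0.4919, -0.139, 0.1141]
orientation: [-0.693, 0.707, 0.014, 0.138]
ft_force: [-0.7, 1.0, -0.3]
finger_gap: -0.0003
t 7.0667 p [ 0.4919 -0.139   0.1141] gap -0.00029599859304362745 F [-0.69  0.97 -0.27] q [-0.315  0.413  2.095  0.07   0.421 -1.769]
travel mm [-0.9 19.2  3.3]
rotvec [ 0.001  -0.0002  0.0057] travel after rot [-0.8 19.2  3.3]
```

View pics/k3.png

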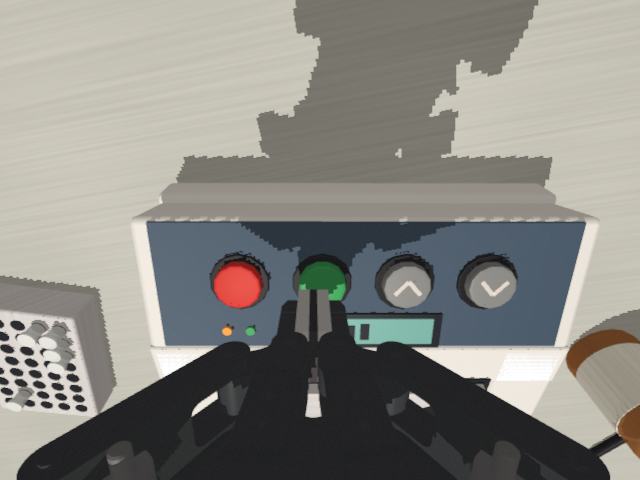

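Red (238,285) is up again, and green (322,281) lies ahead of the tips.

```bash
python3 -m jog '[{"travel":[-1,5,3],"angular":[0,0,0.006],"claw":1},{"travel":[0,5,0],"angular":[0,0,0],"claw":1},{"travel":[0,4,0],"angular":[0,0,0],"claw":1},{"travel":[0,1,0],"angular":[0,0,0],"claw":1},{"travel":[0,1,0],"angular":[0,0,0],"claw":1},{"travel":[0,1,0],"angular":[0,0,0],"claw":1},{"travel":[0,1,0],"angular":[0,0,0],"claw":1},{"travel":[0,1,0],"angular":[0,0,0],"claw":1},{"travel":[0,1,0],"angular":[0,0,0],"claw":1},{"travel":[0,0,0],"angular":[0,0,0],"claw":1}]' ; python3 -c "
from h import *
to(KC+N*.017,rot(-N,RH[:,1]))"
```

```text
time: 7.95
ee_pos: [0.4956, -0.1379, 0.0941]
orientation: [-0.694, 0.707, 0.011, 0.137]
ft_force: [-0.8, 1.9, 3.6]
finger_gap: 0.0
t 7.95 p [ 0.4956 -0.1379  0.0941] gap 5.328413775905987e-07 F [-0.78  1.88  3.64] q [-0.309  0.458  2.091  0.07   0.385 -1.763]
travel mm [-0.  -1.1  1.5]
rotvec [ 0.0012 -0.0025 -0.0005] travel after rot [-0.  -1.   1.5]
```

```bash
python3 -m jog '[{"travel":[0,1,0],"angular":[0,0,0],"claw":1},{"travel":[0,1,0],"angular":[0,0,0],"claw":1},{"travel":[0,1,0],"angular":[0,0,0],"claw":1},{"travel":[0,1,0],"angular":[0,0,0],"claw":1},{"travel":[0,1,0],"angular":[0,0,0],"claw":1},{"travel":[0,1,0],"angular":[0,0,0],"claw":1},{"travel":[0,1,0],"angular":[0,0,0],"claw":1},{"travel":[0,1,0],"angular":[0,0,0],"claw":1},{"travel":[0,1,0],"angular":[0,0,0],"claw":1},{"travel":[0,1,0],"angular":[0,0,0],"claw":1}]' ; python3 -c "
from h import *
to(KC+N*.017,rot(-N,RH[:,1]))"
```

```text
time: 8.78
ee_pos: [0.4957, -0.1379, 0.0937]
orientation: [-0.693, 0.707, 0.012, 0.138]
ft_force: [-6.4, 1.7, 18.0]
finger_gap: -0.0003
t 8.7833 p [ 0.4957 -0.1379  0.0937] gap -0.0003001781684066563 F [-6.36  1.7  18.03] q [-0.309  0.459  2.093  0.073  0.379 -1.766]
travel mm [-0.  -1.5  1.5]
rotvec [ 0.0013 -0.0016  0.0034] travel after rot [-0.  -1.5  1.5]
```

The green key bottomed as well (18 N). Retracting, straightening the tool and opening the fingers.

```bash
python3 -m jog '[{"travel":[0,-15,0],"angular":[0,0,0],"claw":1},{"travel":[0,-30,0],"angular":[0,0,0],"claw":1},{"travel":[0,-30,0],"angular":[0,0,0],"claw":1},{"travel":[0,-30,0],"angular":[0,0,0],"claw":1},{"travel":[0,-30,0],"angular":[0,0,0],"claw":0},{"travel":[0,0,0],"angular":[0,0,0.1],"claw":0},{"travel":[0,0,0],"angular":[0,0,0.1],"claw":0},{"travel":[0,0,0],"angular":[0,0,0],"claw":0},{"travel":[0,0,0],"angular":[0,0,0],"claw":0},{"travel":[0,0,0],"angular":[0,0,0],"claw":0}]' ; python3 -c "
from h import *
to(TB+[0,0,.08],rot(np.array([0,0,-1.]),RH[:,1]))"
```

```text
time: 9.62
ee_pos: [0.4644, -0.1329, 0.2335]
orientation: [-0.703, 0.706, -0.059, 0.068]
ft_force: [-0.1, 0.0, 0.5]
finger_gap: 0.0723
t 9.6167 p [ 0.4644 -0.1329  0.2335] gap 0.07226672390093171 F [-0.08  0.02  0.53] q [-3.030e-01  2.290e-01  1.957e+00 -1.000e-03  9.420e-01 -1.694e+00]
travel mm [182.9   5.6  74.6]
rotvec [ 0.0027 -0.0023  0.0127] travel after rot [183.1   3.5  74.2]
```

```bash
python3 -m jog '[{"travel":[26,0,10.5],"angular":[0.003,-0.002,0.013],"claw":0},{"travel":[26,0,10.5],"angular":[0,0,0],"claw":0},{"travel":[26,0,10.5],"angular":[0,0,0],"claw":0},{"travel":[26,0,10.5],"angular":[0,0,0],"claw":0},{"travel":[26,0,10.5],"angular":[0,0,0],"claw":0},{"travel":[26,0,10.5],"angular":[0,0,0],"claw":0},{"travel":[18,0,7],"angular":[0,0,0],"claw":0},{"travel":[0,0,0],"angular":[0,0,0],"claw":0},{"travel":[0,0,0],"angular":[0,0,0],"claw":0},{"travel":[0,0,0],"angular":[0,0,0],"claw":0}]' ; python3 -c "
from h import *
to(TB+[0,0,.08],rot(np.array([0,0,-1.]),RH[:,1]))
c=env.capture('wrist'); cv2.imwrite('pics/g1.png',c['color']); print(proj(c,TB))"
```

```text
time: 10.45
ee_pos: [0.6438, -0.0909, 0.2201]
orientation: [0.706, -0.703, 0.065, -0.061]
ft_force: [0.3, 0.4, 0.2]
finger_gap: 0.0851
t 10.45 p [ 0.6438 -0.0909  0.2201] gap 0.0851340538949999 F [0.27 0.38 0.23] q [-0.16   0.493  1.588  0.004  1.067 -1.556]
travel mm [ 13.8 -10.    1.4]
rotvec [-0.0038 -0.0012 -0.0064] travel after rot [13.9 -9.9  1.4]
[[314.27713347 285.58478539]]
```

View pics/g1.png

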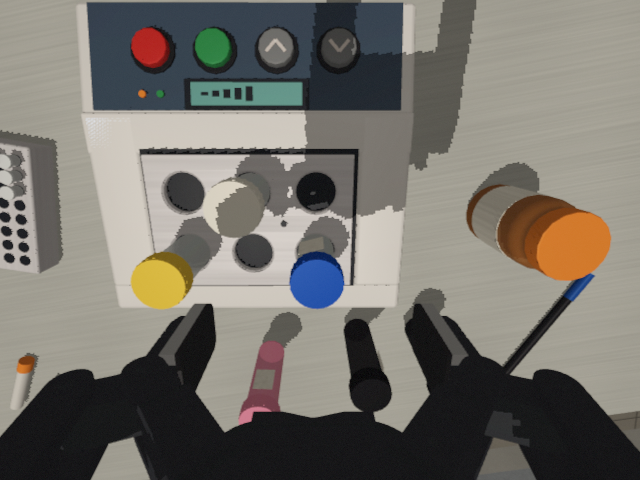

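Blue cap is at (317,279), about 2–4 mm from my prediction. I'll descend partway and check the centring between the pads.

```bash
python3 -m jog '[{"travel":[7,10,1.5],"angular":[-0.004,-0.001,-0.006],"claw":0},{"travel":[5,10,0],"angular":[0,0,0],"claw":0},{"travel":[0,10,0],"angular":[0,0,0],"claw":0},{"travel":[0,10,0],"angular":[0,0,0],"claw":0},{"travel":[0,5,0],"angular":[0,0,0],"claw":0},{"travel":[0,0,0],"angular":[0,0,0],"claw":0},{"travel":[0,0,0],"angular":[0,0,0],"claw":0},{"travel":[0,0,0],"angular":[0,0,0],"claw":0},{"travel":[0,0,0],"angular":[0,0,0],"claw":0},{"travel":[0,0,0],"angular":[0,0,0],"claw":0}]' ; python3 -c "
from h import *
to(TB-[0,0,.012],rot(np.array([0,0,-1.]),RH[:,1]))
o,p,R=cur()
for n in ['wrist','scene']:
    c=env.capture(n); cv2.imwrite('pics/g2'+n+'.png',c['color']); print(proj(c,[TB,p,[p[0],p[1],.15]]))
a=cv2.imread('pics/g2scene.png')[150:280,185:345]; cv2.imwrite('pics/g2sc.png',cv2.resize(a,None,fx=4,fy=4))
"
```

```text
time: 11.33
ee_pos: [0.6519, -0.093, 0.1689]
orientation: [-0.704, 0.704, -0.065, 0.062]
ft_force: [0.6, -0.2, -0.3]
finger_gap: 0.0852
t 11.3333 p [ 0.6519 -0.093   0.1689] gap 0.0851627177097412 F [ 0.58 -0.2  -0.32] q [-1.590e-01  5.640e-01  1.600e+00 -1.000e-03  9.810e-01 -1.551e+00]
travel mm [ 5.6 30.9  2. ]
rotvec [ 0.0008 -0.0025 -0.004 ] travel after rot [ 5.5 30.9  2. ]
[[316.38595461 315.31882965]
 [312.13046645 326.82986994]
 [312.25968069 305.07900326]]
[[260.71006349 227.8665423 ]
 [259.74283179 218.41181305]
 [260.31953186 225.54626512]]
```

View pics/g2wrist.png

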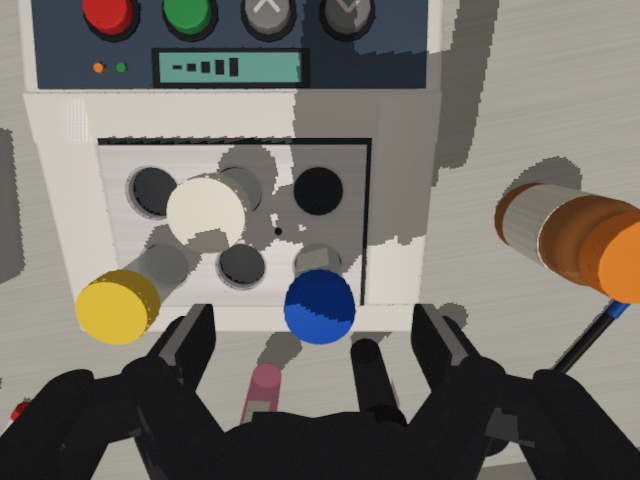

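View pics/g2sc.png

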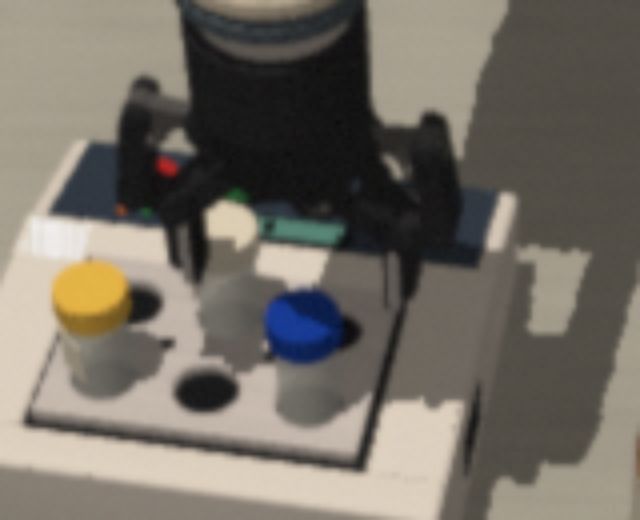

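In the wrist view the cap (320,306) sits about 3 mm to +z of the finger centre (313), and slightly less far in x than predicted. I'll split the difference, descend and close.

```bash
python3 -m jog '[{"travel":[2,0,1.5],"angular":[0.001,-0.002,-0.004],"claw":0},{"travel":[2,0,1],"angular":[0,0,0],"claw":0},{"travel":[0,8,0],"angular":[0,0,0],"claw":0},{"travel":[0,8,0],"angular":[0,0,0],"claw":0},{"travel":[0,8,0],"angular":[0,0,0],"claw":0},{"travel":[0,4,0],"angular":[0,0,0],"claw":0},{"travel":[0,0,0],"angular":[0,0,0],"claw":0},{"travel":[0,0,0],"angular":[0,0,0],"claw":0},{"travel":[0,0,0],"angular":[0,0,0],"claw":0},{"travel":[0,0,0],"angular":[0,0,0],"claw":0}]' ; python3 -c "
from h import *
to(TB-[0,0,.010],rot(np.array([0,0,-1.]),RH[:,1]))
o,p,R=cur()
for n in ['wrist','scene']:
    c=env.capture(n); cv2.imwrite('pics/g3'+n+'.png',c['color']); print(proj(c,[TB,p,[p[0],p[1],.15]]))
a=cv2.imread('pics/g3scene.png')[150:280,185:345]; cv2.imwrite('pics/g3sc.png',cv2.resize(a,None,fx=4,fy=4))
"
```

```text
time: 12.27
ee_pos: [0.6568, -0.0909, 0.1377]
orientation: [0.704, -0.704, 0.062, -0.062]
ft_force: [1.1, 0.8, -0.3]
finger_gap: 0.0854
t 12.2667 p [ 0.6568 -0.0909  0.1377] gap 0.08541459062083182 F [ 1.09  0.84 -0.31] q [-0.156  0.608  1.607  0.     0.927 -1.55 ]
travel mm [ 1.1 -2.3 -1. ]
rotvec [-0.0004 -0.      0.0004] travel after rot [ 1.1 -2.3 -1. ]
[[309.55518309 346.74815767]
 [312.10510386 326.85457798]
 [312.03515977 344.40294352]]
[[260.71006349 227.8665423 ]
 [261.71826041 232.07014082]
 [261.35714636 227.51021811]]
```

View pics/g3wrist.png

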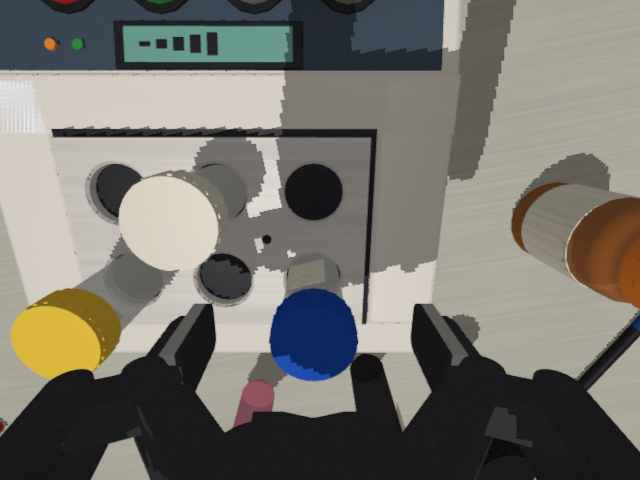

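View pics/g3sc.png

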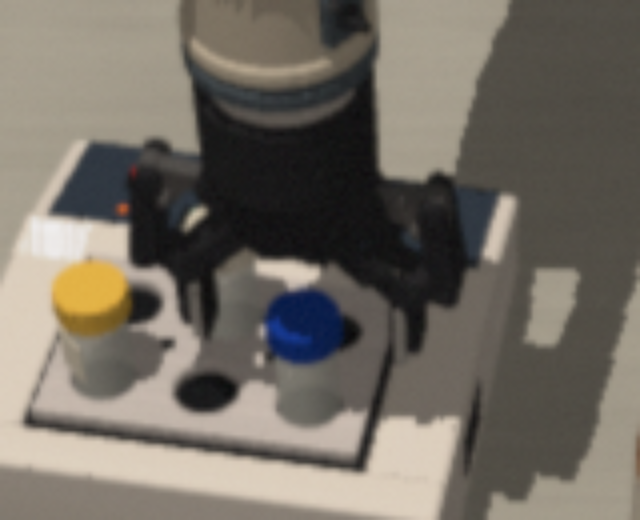

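Cap (314,336) is centred between the pads (213–413). Closing.

```bash
python3 -m jog '[{"travel":[-1,0,0],"angular":[0,0,0],"claw":0.3},{"travel":[0,0,0],"angular":[0,0,0],"claw":0.4},{"travel":[0,0,0],"angular":[0,0,0],"claw":0.5},{"travel":[0,0,0],"angular":[0,0,0],"claw":0.6},{"travel":[0,0,0],"angular":[0,0,0],"claw":0.7},{"travel":[0,0,0],"angular":[0,0,0],"claw":0.8},{"travel":[0,0,0],"angular":[0,0,0],"claw":1},{"travel":[0,0,0],"angular":[0,0,0],"claw":1},{"travel":[0,0,0],"angular":[0,0,0],"claw":1},{"travel":[0,0,0],"angular":[0,0,0],"claw":1}]' 50; python3 -c "
from h import *
to(TB-[0,0,.010],rot(np.array([0,0,-1.]),RH[:,1]))
for n in ['wrist','scene']:
    c=env.capture(n); cv2.imwrite('pics/g4'+n+'.png',c['color'])
a=cv2.imread('pics/g4scene.png')[150:280,185:345]; b=cv2.imread('pics/g4wrist.png')[200:480,160:480]
cv2.imwrite('pics/g4.png',np.hstack([cv2.resize(a,(400,325)),cv2.resize(b,(371,325))]))
"
```

```text
time: 13.2
ee_pos: [0.6566, -0.0908, 0.1393]
orientation: [0.704, -0.704, 0.061, -0.063]
ft_force: [-0.5, 1.0, -0.5]
finger_gap: 0.0326
t 13.2 p [ 0.6566 -0.0908  0.1393] gap 0.03257856782735688 F [-0.54  0.96 -0.5 ] q [-0.156  0.604  1.609  0.     0.925 -1.55 ]
travel mm [ 1.3 -0.7 -1. ]
rotvec [-0.0005 -0.0001  0.0032] travel after rot [ 1.3 -0.7 -1. ]
```

View pics/g4.png

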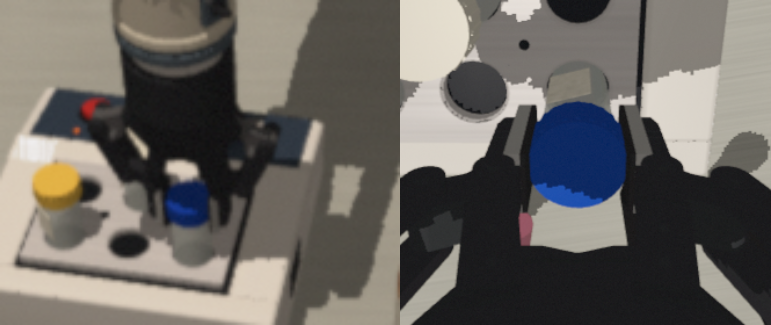

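Held, with a 32.6 mm opening on the cap. Lifting straight up.

```bash
python3 -m jog '[{"travel":[0,-5,0],"angular":[0,0,0],"claw":1},{"travel":[0,-10,0],"angular":[0,0,0],"claw":1},{"travel":[0,-10,0],"angular":[0,0,0],"claw":1},{"travel":[0,-10,0],"angular":[0,0,0],"claw":1},{"travel":[0,-10,0],"angular":[0,0,0],"claw":1},{"travel":[0,-10,0],"angular":[0,0,0],"claw":1},{"travel":[0,-10,0],"angular":[0,0,0],"claw":1},{"travel":[0,-10,0],"angular":[0,0,0],"claw":1},{"travel":[0,-10,0],"angular":[0,0,0],"claw":1},{"travel":[0,-10,0],"angular":[0,0,0],"claw":1}]' ; python3 -c "
from h import *
to(TB-[0,0,.010],rot(np.array([0,0,-1.]),RH[:,1]))
for n in ['wrist','scene']:
    c=env.capture(n); cv2.imwrite('pics/g5'+n+'.png',c['color'])
a=cv2.imread('pics/g5scene.png')[110:280,165:345]; b=cv2.imread('pics/g5wrist.png')[200:480,160:480]
cv2.imwrite('pics/g5.png',np.hstack([cv2.resize(a,(400,378)),cv2.resize(b,(371,378))]))
"
```

```text
time: 14.13
ee_pos: [0.6556, -0.0907, 0.2439]
orientation: [0.704, -0.704, 0.061, -0.063]
ft_force: [0.4, -0.8, -1.2]
finger_gap: 0.0323
t 14.1333 p [ 0.6556 -0.0907  0.2439] gap 0.032341090936082194 F [ 0.39 -0.81 -1.19] q [-0.156  0.481  1.548  0.     1.111 -1.55 ]
travel mm [  2.  103.9  -1. ]
rotvec [-0.0004 -0.0001  0.0024] travel after rot [  2.3 103.9  -0.9]
```

View pics/g5.png

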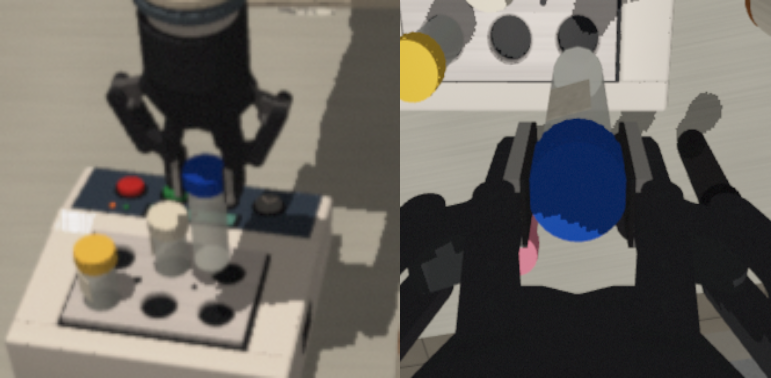

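The tube is out and upright, with its lower end above the block. Next I'll raise it further and tip it.

```bash
python3 -m jog '[{"travel":[0,-20,0],"angular":[0,0,0],"claw":1},{"travel":[-10,-20,0],"angular":[0,0,0],"claw":1},{"travel":[-10,-20,0],"angular":[0,0,0],"claw":1},{"travel":[-10,-20,0],"angular":[0,0,0],"claw":1},{"travel":[-10,-10,0],"angular":[0,0,0],"claw":1},{"travel":[0,0,0],"angular":[0,0,0.05],"claw":1},{"travel":[0,0,0],"angular":[0,0,0.08],"claw":1},{"travel":[0,0,0],"angular":[0,0,0.08],"claw":1},{"travel":[0,0,0],"angular":[0,0,0.08],"claw":1},{"travel":[0,0,0],"angular":[0,0,0.08],"claw":1}]' ; python3 -c "
from h import *
to(None,rot(-np.sin(.785)*RH[:,0]-[0,0,np.cos(.785)],RH[:,1]))"
```

```text
time: 15.07
ee_pos: [0.6094, -0.0824, 0.3379]
orientation: [0.704, -0.68, 0.195, 0.073]
ft_force: [-0.5, -0.3, -0.0]
finger_gap: 0.0323
t 15.0667 p [ 0.6094 -0.0824  0.3379] gap 0.03228331753422004 F [-0.52 -0.33 -0.04] q [-0.157  0.507  1.331  0.008  1.685 -1.552]
rotvec [-3.000e-04  4.000e-04  4.028e-01] travel after rot None
```

```bash
python3 -m jog '[{"travel":[0,0,0],"angular":[0,0,0.07],"claw":1},{"travel":[0,0,0],"angular":[0,0,0.07],"claw":1},{"travel":[0,0,0],"angular":[0,0,0.07],"claw":1},{"travel":[0,0,0],"angular":[0,0,0.07],"claw":1},{"travel":[0,0,0],"angular":[0,0,0.07],"claw":1},{"travel":[0,0,0],"angular":[0,0,0.03],"claw":1},{"travel":[0,0,0],"angular":[0,0,0],"claw":1},{"travel":[0,0,0],"angular":[0,0,0],"claw":1},{"travel":[0,0,0],"angular":[0,0,0],"claw":1},{"travel":[0,0,0],"angular":[0,0,0],"claw":1}]' ; python3 -c "
from h import *
to(None,rot(-np.sin(.785)*RH[:,0]-[0,0,np.cos(.785)],RH[:,1]))
for n in ['wrist','scene']:
    c=env.capture(n); cv2.imwrite('pics/g6'+n+'.png',c['color'])
a=cv2.imread('pics/g6scene.png')[60:310,85:385]; b=cv2.imread('pics/g6wrist.png')[150:480,160:480]
cv2.imwrite('pics/g6.png',np.hstack([cv2.resize(a,(450,375)),cv2.resize(b,(340,375))]))
"
```

```text
time: 15.9
ee_pos: [0.608, -0.0823, 0.3283]
orientation: [0.674, -0.625, 0.33, 0.215]
ft_force: [1.2, -0.5, -0.0]
finger_gap: 0.032
t 15.9 p [ 0.608  -0.0823  0.3283] gap 0.03201677438786362 F [ 1.15 -0.48 -0.03] q [-0.16   0.72   1.131  0.014  2.085 -1.552]
rotvec [-0.0001  0.0001 -0.0089] travel after rot None
```

View pics/g6.png

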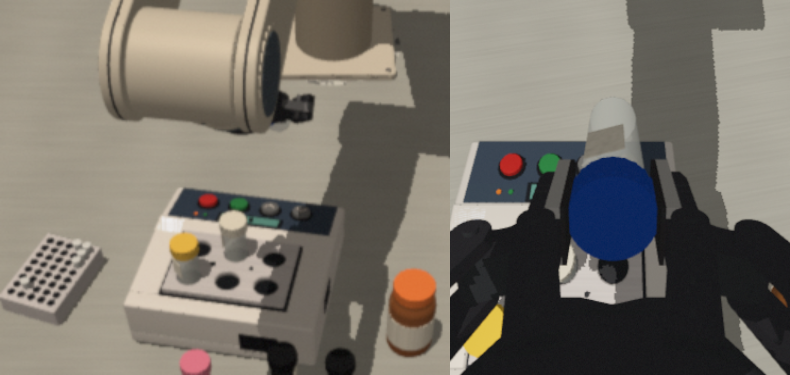

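The wrist view shows the tube tip at row 235, against 233 before tipping, so it hasn't slipped in the grip. The other tubes, rack and bottle are in place and the keys are up. One settling call, then a last check.

```bash
python3 -m jog '[{"travel":[0,0,0],"angular":[0,0,0],"claw":1},{"travel":[0,0,0],"angular":[0,0,0],"claw":1},{"travel":[0,0,0],"angular":[0,0,0],"claw":1},{"travel":[0,0,0],"angular":[0,0,0],"claw":1},{"travel":[0,0,0],"angular":[0,0,0],"claw":1},{"travel":[0,0,0],"angular":[0,0,0],"claw":1},{"travel":[0,0,0],"angular":[0,0,0],"claw":1},{"travel":[0,0,0],"angular":[0,0,0],"claw":1},{"travel":[0,0,0],"angular":[0,0,0],"claw":1},{"travel":[0,0,0],"angular":[0,0,0],"claw":1}]' ; python3 -c "
from h import *
to()
o,p,R=cur(); print('tilt deg',np.degrees(np.arccos(-R[2,1])),'tip est',p+R[:,1]*.105,'qvel',np.round(o['qvel'],3))
c=env.capture('top'); cv2.imwrite('pics/g7.png',c['color'])
"
```

```text
time: 16.83
ee_pos: [0.608, -0.0822, 0.3314]
orientation: [0.674, -0.626, 0.328, 0.213]
ft_force: [0.0, 1.0, 0.2]
finger_gap: 0.0325
t 16.8333 p [ 0.608  -0.0822  0.3314] gap 0.0325483804106864 F [0.02 0.98 0.21] q [-0.159  0.715  1.131  0.014  2.084 -1.552]
tilt deg 45.16300867929624 tip est [ 0.53466915 -0.06912763  0.25733003] qvel [ 0.002  0.003  0.001 -0.002 -0.001 -0.002]
```

View pics/g7.png

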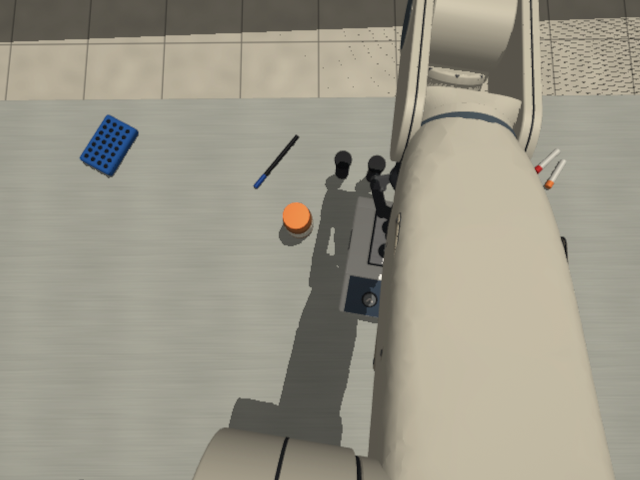

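The bottle (297,217) hasn't moved and the arm is still.

```bash
python3 -c "
from workcell import env
print(env.finish_job())"
```

```text
the job is handed in; nothing more can be done
None
```

I pressed the red stop key, let it come up, then pressed the green confirm key. I then drew the blue-capped tube straight up out of its well, and handed the job in at about 17 s with the tube still in the fingers, tipped to about 45°. No verdict was reported.

- **Keys:** both went down to a hard stop (21 N on red, 18 N on green). The red key showed up again in the picture before I pressed green. All four keys looked up after the tube was tipped, and I did not press the grey arrows.
- **Tube:** at hand-in the tool read 45.2°, and the fingers stood 32.5 mm apart on the cap. The wrist picture showed no slip, and the joints were still. I estimate the lower end at z = 0.257 m, about 17 cm above the block.
- **Surroundings:** the yellow and white tubes, the rack and the bottle looked unmoved in the scene picture after tipping. In the last top picture the arm hid the tubes and the rack, so it confirms only the bottle.
- **Disagreements:** the wrist camera put the cap about 3–4 mm nearer the robot than the fixed cameras did, and I aimed in between. The keys bottomed with the tips only about 1.5 mm past their estimated tops, not the 4 mm travel, so that height estimate was about 2.5 mm low.

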